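# Unbolt the sample carrier

## Robot

A 6-joint arm with a two-finger parallel gripper is mounted at the origin on the work surface. World frame = base frame: x ahead of the robot, y to its left, z up, the work surface at z = 0. Lengths are in mm, angles in rad, forces in N, time in s.
With the tool pointing down it reaches from about 275 to 750 mm from the base axis. Payload 10.2 kg.
Tool frame: the origin (TCP) lies at the very end of the fingers, on their centre line; the grasp point (between the pads) lies 19 mm behind it; z points along the fingers, x is the direction in which the jaws open and shut, and the axes are right-handed (so a half turn about z gives the same grasp; the last joint's range is limited). The gripper opens to 85 mm and grips with 20 to 120 N. Pads are 22 mm wide; open, the fingers measure 114 mm over their backs; the gripper's body (76 mm by 85 mm) begins 54 mm behind the grasp point. The pads swing forward as they close: fully open they stand 13 mm farther back than shut.
Start: joints at [0.94, 0.313, 1.498, -0, 1.331, -0.223], TCP at [208.223, 481.948, 231.294] pointing down, gripper open.
Joint ranges: [-2.94, 2.94], [-0.97, 2.17], [0.19, 2.56], [-1.23, 4.37], [0.02, 3.11], [-2.88, 2.88]. Speed limits (rad/s): [2.39, 2.39, 3.01, 3.14, 3.14, 3.14].

## Interface

Orientations are given as a unit quaternion [w, x, y, z].
In Python, from rig import ctrl, cams gives the robot as it stands.
- The arm moves only by the tool play_rows, never from a script. Its argument "steps" is a list of rows, each a list of 2 entries, a list of its own where there are three numbers: the shift along the tool's x, y, z normalised to -1 to 1, where 1 is 0.75 m, then the turn, a rotation vector about the tool's x, y, z normalised to -1 to 1, where 1 is 45 degrees. A call has 1 to 20 rows; each row shifts and turns the commanded pose from where the row before left it, along the tool's axes as they then stand; what a row does not reach is not made up. A row lasts 1/10 s, in which the tool goes at most 50 mm and 8.59 degrees, less where a joint would pass 70% of its speed; a pose out of reach is approached as far as the arm can. A call with a number of a shift or a turn outside -1 to 1 is refused whole. A call with a gripper value outside its range is refused whole. "grip" is the closure, from 0 (fully open) to 1 (shut), set as the call begins (left out, the last holds). The fingers move at their own pace and stop on an object; "squeeze" is the grip in N (left out, the last holds). Time passes only in rows, so rows that do not move let the fingers close. It gives the time, the measured TCP pose, the force and the opening at its end, in the units of the state.
- ctrl.sense(): the state, without advancing time (a new reading comes with each control period).
- cams.capture(name): name is "side" or "top"; returns the picture (384x512x3 uint8, red, green, blue); there is no depth.
- cams.camera_info(name): a dict with "fx", "fy", "cx", "cy" (pixels), "xyz" and "attitude" of the camera in the world. Camera axes: x right, y up, looking along -z (the intrinsics and any distortion apply to the point x, -y, -z); pixel columns grow to the right and rows downward; lengths in mm; the calibration is good to about 2 mm. A picture is of the moment at which its call begins. camera_info takes no time and is no camera call.
- ctrl.finish_job(): hands the job in, once; it reports no verdict.
Trained networks look in the newest picture that a camera, given by its name, has taken for a name from the list of things; names that differ only in an ending like _2 or _b are one class to them, and where a whole thing is asked for, a point or a joint stands for the part that bears it (a point fixed in the world has none). Each returns a list of dicts, best first, with "p" (0 to 1); they miss things now and then, are a little off and sometimes report something else, mostly with a low value. They report only what shows in the picture. A call takes as long as a camera call.
- cams.search_frame(camera, thing): "rect" ([centre column, centre row, width, height] in pixels, round what is visible of it).
- cams.tip_of(camera, thing): "pixel" ([column, row] in pixels: a listed point, or the origin of a listed thing).
The state is a dict: "time_s": time; "joints": joint angles; "dq": joint speeds; "tau": joint torques, N m; "eef_pos": TCP position; "ee_rot": TCP orientation; "force": force on the tool from outside, world axes, zero at the start; "wrist_torque": the same for the moment, N m; "grip_width": opening from 0.0 (shut) to 1.0 (fully open).
Only numpy, scipy, OpenCV 4.12 (cv2) and the standard library are available. Lean on these libraries where they do the work, as an engineer would, in place of code of your own. Each camera call takes 0.05 s, during which the arm holds its last target.

## Task

Unbolt the lid of the sample carrier: press the yellow spring catch down with one fingertip and, keeping it down all the while, push the red tab of the bolt with the other fingertip until the bolt is fully open. Then let go, so that the catch springs back up and locks the bolt open, and move clear. Only press and push, pick nothing up, and leave the sample jar, the wash bottle and the tube rack where they stand.

Things in the scene. Friction and masses are not known exactly. Their poses are not given: they have to be found in the camera images.
- carrier: Grey sample carrier with a white lid, standing fixed on the green bench; 196 x 256 mm in plan, lid top 110 mm above its origin, which is the centre of its underside, on the bench. Its axes: z up, +y is the way the bolt opens. The bolt gear lies on the lid along y on the line x = -25 mm: a steel bar (top 12 mm above the lid), guided by two steel staples (top 16 mm above the lid, at y = -100 and 92 mm) and ending in a steel keeper at y = -137 mm (top 18 mm above the lid).
- bolt_tab (a point): Centre of the face of the bolt's red tab that is to be pushed (the face that looks to the carrier's -y, towards the yellow catch); it moves with the bolt, axes as the carrier's. The tab is a plate 26 mm wide (x), 12 mm thick (y; from this face to +12 mm) and stands from 17 mm below to 15 mm above this point, so its top is 42 mm above the lid. Push it along the carrier's +y.
- bolt (a joint): How far the bolt is open, in m along the carrier's +y: 0 shut, 0.025 fully open (hard stop). Slides with about 2 N of friction and stays where it is left. With the catch up it moves only about 1 mm. From about 0.021 on, the catch, when released, springs up behind the bolt and locks it open.
- catch_pad (a point): Centre of the top of the yellow catch pad with black ribs, a flat plate 36 mm wide (x) and 68 mm long (y, 34 mm to either side of this point), level, its top 30 mm above the lid when up; it moves with the catch, axes as the carrier's. It lies on the bolt's line; with the bolt shut the end nearest the tab is 32 mm from the tab's pushed face. A fingertip may slide along it while pressing.
- catch (a joint): How far the catch is pressed down, in m: 0 up, 0.010 fully down (hard stop). Spring: about 2 N to start, 5.6 N fully down. It frees the bolt from 0.005 on; keep it pressed 0.007 or more while the bolt moves. Springs up by itself when released, unless the bolt stands half open above its tooth.
- sample_jar: Bystander: small amber jar with a blue cap, 40 mm diameter, 42 mm tall, standing loose on the lid beside the bolt gear; origin at the centre of its underside.
- wash_bottle: Bystander: white wash bottle, 62 mm diameter, 167 mm tall, loose on the bench beside the carrier; origin at the centre of its underside.
- tube_rack: Bystander: black rack of small capped tubes, 75 x 110 x 58 mm, loose on the bench beside the carrier; origin at the centre of its underside.

How it is judged:
By the outcome, as a careful person would: the job done as asked, in the order asked, and still so for the second after the job is handed in, with the robot touching nothing.
It also fails if it takes over 38 s, if anything falls off the work surface, if the arm or the gripper's body presses on something with over 40 N, if the wrist force passes 120 N, or if a joint passes its speed limit or range.

## Working session

There is one attempt and no reset: what is moved stays moved. The work goes in short steps, Python scripts to look and compute and a tool call to move; the robot and the scene stay as the last step left them, time stands still between calls to the robot, and variables do not carry over. Pictures are saved under pics/ and viewed, and the job is handed in when it is done.

Besides the shell and the picture viewer there is one more tool, called after "Call:" by a JSON object that holds its "name" and its "arguments", one argument or row to a line. play_rows: Moves the arm, as the interface text tells. Its arguments: {"type":"object","properties":{"steps":{"type":"array"},"grip":{"type":"number"},"squeeze":{"type":"number"}},"required":["steps"]}

```bash
mkdir -p pics; ls; python3 - <<'E'
from rig import ctrl,cams
import cv2
for n in("side","top"):
    im=cams.capture(n); cv2.imwrite(f"pics/{n}0.png",im[:,:,::-1].copy())
    print(n,cams.camera_info(n))
    for t in("bolt_tab","catch_pad","carrier","sample_jar"):
        print(t,[(r["pixel"],r["p"]) for r in cams.tip_of(n,t)][:2])
print(ctrl.sense())
E
```

```text
pics
side {'fx': 445.1111987614587, 'fy': 445.1111987614587, 'cx': 251.53935457457118, 'cy': 194.7757191859181, 'xyz': array([ 562.42466028, -745.11043663,  677.57409673]), 'attitude': array([ 0.89061445,  0.45389978, -0.00443353, -0.02759068])}
bolt_tab [([221.6, 185.5], 0.93), ([260.3, 194.5], 0.54)]
catch_pad [([214.3, 201.5], 0.85)]
carrier [([220.9, 186.1], 0.68), ([231.5, 243.7], 0.65)]
sample_jar [([263.9, 194.4], 0.62)]
top {'fx': 437.5633921591269, 'fy': 437.5633921591269, 'cx': 255.4305501296688, 'cy': 184.74228826298986, 'xyz': array([ 366.99685183,   76.19662095, 1183.86825182]), 'attitude': array([ 0.70412774,  0.08030616, -0.07583477, -0.70143007])}
bolt_tab [([272.4, 215.3], 0.58), ([283.4, 215.4], 0.17)]
catch_pad [([300.7, 221.2], 0.84), ([275.6, 181.4], 0.7)]
carrier []
sample_jar [([275.1, 181.5], 0.62)]
{'time_s': 0.5, 'joints': array([ 9.39579848e-01,  3.12936035e-01,  1.49775004e+00, -4.02346332e-06,
        1.33098869e+00, -2.23395906e-01]), 'dq': array([ 0.00142597,  0.0014772 , -0.00070308,  0.00100775, -0.00190558,
        0.00088312]), 'tau': array([ 2.00161239e-04, -4.11926401e+01, -2.59764540e+01, -1.41201426e-04,
        8.12915332e-04, -4.29075374e-05]), 'eef_pos': array([208.22446975, 481.93120536, 231.25686881]), 'ee_rot': array([ 1.62194577e-05,  8.35646069e-01,  5.49268282e-01, -3.77658415e-05]), 'force': array([-0.31055277,  0.64233389,  0.07856984]), 'wrist_torque': array([-0.0306092 , -0.03428815, -0.04085954]), 'grip_width': 0.9995758288991471}
```

View pics/side0.png

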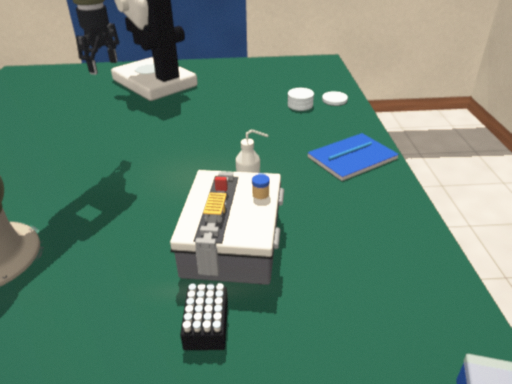

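View pics/top0.png

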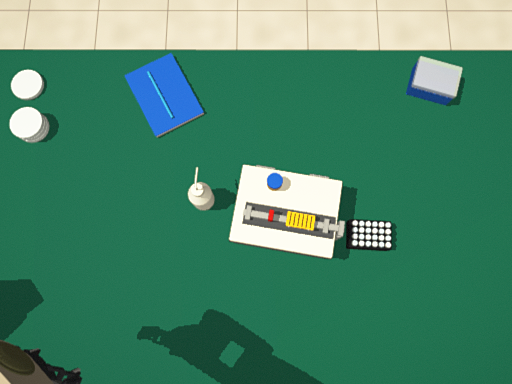

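```bash
cat > h.py <<'E'
import numpy as np, cv2
from scipy.spatial.transform import Rotation as R
from rig import ctrl,cams
def cam(n):
    c=cams.camera_info(n); q=c["attitude"]
    return c, R.from_quat([q[1],q[2],q[3],q[0]]).as_matrix()
def proj(n,P):
    c,M=cam(n); d=(np.atleast_2d(P)-c["xyz"])@M
    return np.c_[c["cx"]+c["fx"]*d[:,0]/-d[:,2], c["cy"]+c["fy"]*d[:,1]/d[:,2]]
def onz(n,px,z):
    c,M=cam(n); px=np.atleast_2d(px)
    d=np.c_[(px[:,0]-c["cx"])/c["fx"],-(px[:,1]-c["cy"])/c["fy"],-np.ones(len(px))]@M.T
    return c["xyz"]+d*((z-c["xyz"][2])/d[:,2])[:,None]
E
python3 - <<'E'
from h import *
t=cv2.imread("pics/top0.png")[155:265,220:350]; cv2.imwrite("pics/topz.png",cv2.resize(t,None,fx=6,fy=5.4,interpolation=cv2.INTER_CUBIC)[:600])
t=cv2.imread("pics/side0.png")[160:280,170:300]; cv2.imwrite("pics/sidez.png",cv2.resize(t,None,fx=5,fy=5,interpolation=cv2.INTER_CUBIC))
print(onz("top",[272.4,215.3],137)); print(onz("top",[300.7,221.2],140)); print(onz("side",[221.6,185.5],137)); print(onz("side",[214.3,201.5],140))
E
```

```text
[[527.00663545  42.09087311 137.        ]]
[[512.50922859 -25.62656094 140.        ]]
[[530.86366194  36.53226979 137.        ]]
[[516.38865136 -23.32931659 140.        ]]
```

View pics/topz.png

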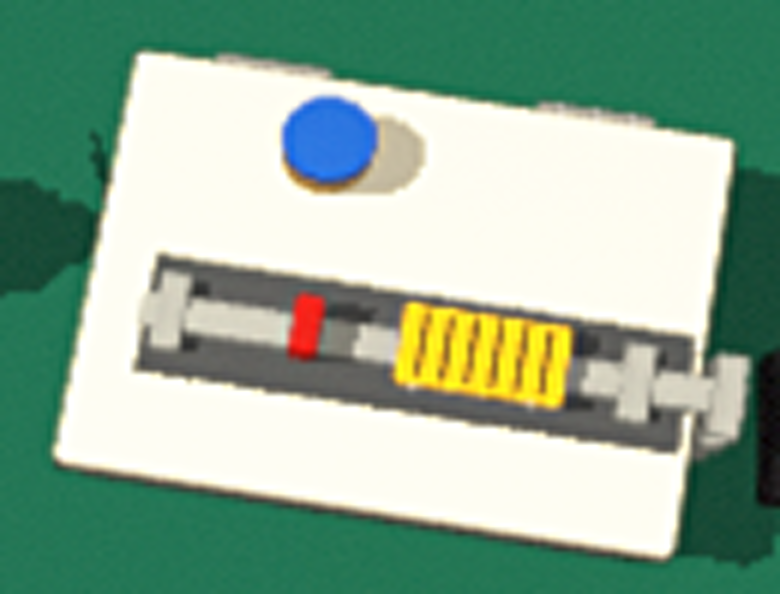

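View pics/sidez.png

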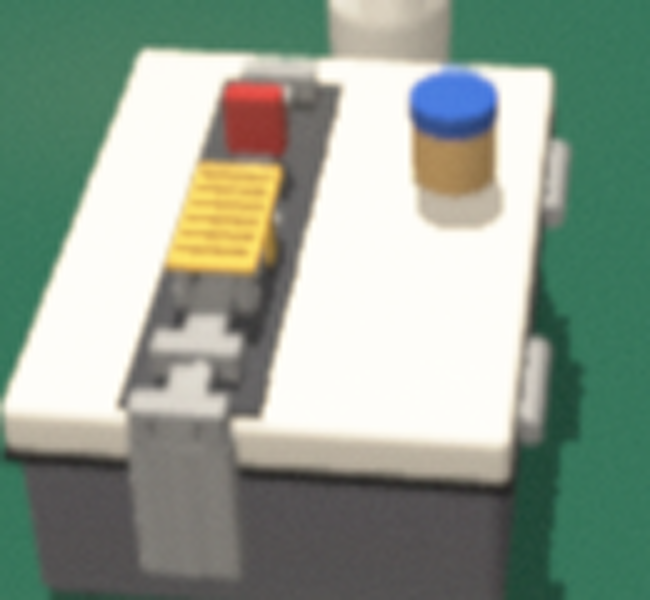

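```bash
cat > fit.py <<'E'
from h import *
from scipy.optimize import least_squares
# carrier frame: tab face y = yp+34+32 ; unknown pad y yp
def T(a,b): return (220+(a+.5)/6-.5,155+(b+.5)/5.4-.5)
def S(a,b): return (170+(a+.5)/5-.5,160+(b+.5)/5-.5)
def pts(yp):
    L=[(98,128,110),(98,-128,110),(-98,-128,110),(-98,128,110)]
    P=[(-25+18,yp+34,140),(-7,yp-34,140),(-43,yp-34,140),(-43,yp+34,140)]
    f=yp+66
    tt=[(-12,f+12,152),(-12,f,152),(-38,f,152),(-38,f+12,152)]
    return L,P,tt
top=[T(*p) for p in [(138,52),(735,140),(667,556),(57,461), (573-170,303),(573,323),(560,408),(397,383),(299,293),(325,297),(313,359),(289,355)]]
sid=[S(*p) for p in [(551,70),(513,443),(6,405),(140,49),(283,165),(248,272),(164,263),(202,160)]]
w=np.array([1]*4+[1]*4+[1]*4)
def res(p,full=False):
    x,y,a,yp,tu,tv,su,sv=p
    L,P,tt=pts(yp); M=R.from_euler('z',a).as_matrix()
    W=lambda q:np.array(q,float)@M.T+[x,y,0]
    rt=proj("top",W(L+P+tt))-top+[tu,tv]; rs=proj("side",W(L+P))-sid+[su,sv]
    if full: print(np.round(rt,1).tolist(),np.round(rs,1).tolist())
    return np.r_[rt.ravel(),rs.ravel(),np.array([tu,tv])/.9,np.array([su,sv])/.9]
s=least_squares(res,[550,0,-.1,0,0,0,0,0],loss='soft_l1'); p=s.x
print(np.round(p,3)); res(p,True)
x,y,a,yp=p[:4]; M=R.from_euler('z',a).as_matrix()
print("pad",M@[-25,yp,140]+[x,y,0],"tab",M@[-25,yp+66,137]+[x,y,0])
E
python3 fit.py
```

```text
[ 5.46907e+02  7.44800e+00 -1.64000e-01 -3.64540e+01 -1.60000e-02
  7.04000e-01  4.18000e-01  3.84000e-01]
[[-0.5, -0.3], [0.1, -0.3], [1.3, 0.3], [-1.0, 0.2], [0.5, -0.0], [0.2, 1.0], [0.2, -0.1], [-0.7, -0.2], [-0.3, 0.0], [0.3, 0.1], [0.6, -0.7], [-0.4, -0.8]] [[0.5, -0.6], [-0.1, -0.2], [-1.4, 0.9], [-0.1, -0.3], [-0.1, 0.3], [1.4, -0.9], [0.1, -0.1], [-1.0, 0.4]]
pad [516.28112646 -24.42614943 140.        ] tab [527.07659791  40.6849694  137.        ]
```

Call:
{"name": "play_rows", "arguments": {
  "grip": 0.353,
  "steps": [
    [[0,0,0],[0,0,-0.104]],
    [[0,0,0],[0,0,-0.104]],
    [[0,0,0],[0,0,-0.103]],
    [[-0.036,0.032,0],[0,0,0]],
    [[-0.036,0.032,0],[0,0,0]],
    [[-0.036,0.032,0],[0,0,0]],
    [[-0.036,0.032,0],[0,0,0]],
    [[-0.036,0.032,0],[0,0,0]],
    [[-0.036,0.032,0],[0,0,0]],
    [[-0.036,0.032,0],[0,0,0]],
    [[-0.036,0.032,0],[0,0,0]],
    [[-0.036,0.032,0],[0,0,0]],
    [[-0.036,0.032,0],[0,0,0]],
    [[-0.036,0.032,0],[0,0,0]],
    [[-0.036,0.032,0],[0,0,0]],
    [[-0.036,0.032,0],[0,0,0]],
    [[-0.036,0.032,0],[0,0,0]],
    [[-0.036,0.032,0],[0,0,0]],
    [[-0.036,0.032,0],[0,0,0]]
  ]
}}

```text
time_s: 2.4
eef_pos: [517.4, -8.2, 231.4]
ee_rot: [0.0, 0.763, 0.647, 0.0]
force: [0.3, 1.5, 0.9]
grip_width: 0.647
```

Call:
{"name": "play_rows", "arguments": {
  "steps": [
    [[0.0024,0.002,0.022],[0,0,0]],
    [[0,0,0.022],[0,0,0]],
    [[0,0,0.022],[0,0,0]],
    [[0,0,0.022],[0,0,0]],
    [[0,0,0],[0,0,0]],
    [[0,0,0],[0,0,0]]
  ]
}}

```text
time_s: 3.0
eef_pos: [518.7, -5.3, 165.8]
ee_rot: [0.0, 0.762, 0.647, 0.0]
force: [0.7, -0.1, 0.6]
grip_width: 0.647
```

```bash
python3 - <<'E'
from h import *
for n,(r,c) in {"side":((110,250),(150,320)),"top":((155,265),(220,350))}.items():
    im=cams.capture(n)[:,:,::-1]; t=im[r[0]:r[1],c[0]:c[1]]
    cv2.imwrite(f"pics/{n}1.png",cv2.resize(t.copy(),None,fx=4.2,fy=4.2,interpolation=cv2.INTER_CUBIC))
s=ctrl.sense();print(s["eef_pos"],s["force"],s["grip_width"])
E
```

```text
[518.9921121   -5.33552383 166.32192524] [-0.67235588  0.17002979  0.13237223] 0.647857896853067
```

View pics/side1.png

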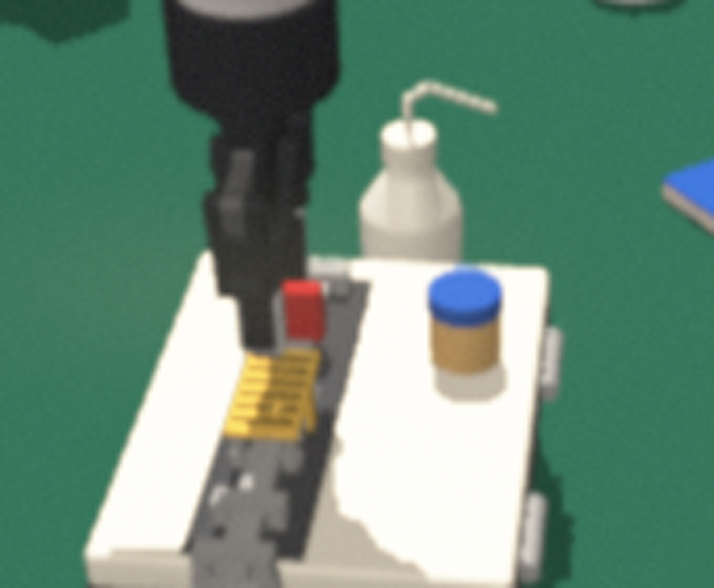

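View pics/top1.png

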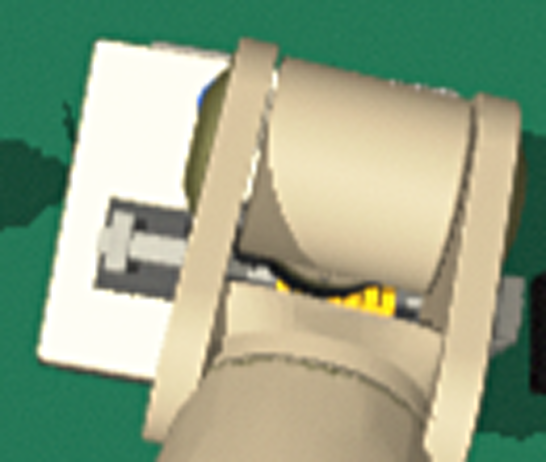

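```bash
python3 - <<'E'
from h import *
s=ctrl.sense();p=s["eef_pos"];q=s["ee_rot"];M=R.from_quat([q[1],q[2],q[3],q[0]]).as_matrix()
for zz in(0,6,9):
    for yy in (-11,0,11):
        for xx in(-27.5,-42):
            P=p+M@[xx,yy,-zz]; u=proj("side",P)[0]-[.4,.4]
            print(zz,yy,xx,np.round((u-[150,110]+.5)*4.2))
u=np.array([.1633,.9866]);v=np.array([.9866,-.1633]);d=p[:2]-[516.28,-24.43]
print("s",d@u,"lat",d@v)
E
```

```text
0 -11 -27.5 [239. 350.]
0 -11 -42 [233. 369.]
0 0 -27.5 [262. 352.]
0 0 -42 [257. 370.]
0 11 -27.5 [286. 353.]
0 11 -42 [280. 371.]
6 -11 -27.5 [238. 340.]
6 -11 -42 [232. 358.]
6 0 -27.5 [262. 341.]
6 0 -42 [256. 359.]
6 11 -27.5 [285. 342.]
6 11 -42 [279. 361.]
9 -11 -27.5 [238. 335.]
9 -11 -42 [232. 353.]
9 0 -27.5 [261. 336.]
9 0 -42 [255. 354.]
9 11 -27.5 [284. 337.]
9 11 -42 [279. 355.]
s 19.281498099401762 lat -0.44235816388421023
```

Call:
{"name": "play_rows", "arguments": {
  "steps": [
    [[-0.004,0,0.01],[0,0,0]],
    [[0,0,0.01],[0,0,0]],
    [[0,0,0.008],[0,0,0]],
    [[0,0,0.005],[0,0,0]],
    [[0,0,0],[0,0,0]],
    [[0,0,0],[0,0,0]]
  ]
}}

```text
time_s: 3.7
eef_pos: [518.1, -8.2, 140.6]
ee_rot: [0.0, 0.762, 0.647, 0.0]
force: [0.9, 0.4, -0.2]
grip_width: 0.649
```

Call:
{"name": "play_rows", "arguments": {
  "steps": [
    [[0,0,0.0013],[0,0,0]],
    [[0,0,0.0013],[0,0,0]],
    [[0,0,0],[0,0,0]],
    [[0,0,0],[0,0,0]]
  ]
}}

```text
time_s: 4.1
eef_pos: [518.1, -8.2, 138.6]
ee_rot: [0.0, 0.763, 0.647, 0.0]
force: [1.0, -0.2, 0.1]
grip_width: 0.645
```

Call:
{"name": "play_rows", "arguments": {
  "steps": [
    [[0,0,0.0013],[0,0,0]],
    [[0,0,0.0013],[0,0,0]],
    [[0,0,0],[0,0,0]],
    [[0,0,0],[0,0,0]]
  ]
}}

```text
time_s: 4.5
eef_pos: [518.0, -8.2, 136.6]
ee_rot: [-0.0, 0.762, 0.647, -0.0]
force: [0.7, 1.1, 0.0]
grip_width: 0.646
```

Call:
{"name": "play_rows", "arguments": {
  "steps": [
    [[0,0,0.0013],[0,0,0]],
    [[0,0,0],[0,0,0]],
    [[0,0,0],[0,0,0]]
  ]
}}

```text
time_s: 4.8
eef_pos: [518.1, -8.3, 135.8]
ee_rot: [0.0, 0.762, 0.647, 0.0]
force: [0.4, 0.6, 2.0]
grip_width: 0.645
```

Call:
{"name": "play_rows", "arguments": {
  "steps": [
    [[0,0,0.0013],[0,0,0]],
    [[0,0,0],[0,0,0]],
    [[0,0,0],[0,0,0]]
  ]
}}

```text
time_s: 5.1
eef_pos: [518.1, -8.3, 134.8]
ee_rot: [0.0, 0.763, 0.647, 0.0]
force: [0.8, -1.3, 2.7]
grip_width: 0.649
```

Call:
{"name": "play_rows", "arguments": {
  "steps": [
    [[0,0,0.0013],[0,0,0]],
    [[0,0,0],[0,0,0]],
    [[0,0,0],[0,0,0]]
  ]
}}

```text
time_s: 5.4
eef_pos: [518.1, -8.3, 133.8]
ee_rot: [0.0, 0.763, 0.647, 0.0]
force: [1.0, -0.5, 2.5]
grip_width: 0.647
```

Call:
{"name": "play_rows", "arguments": {
  "steps": [
    [[0,0,0.0013],[0,0,0]],
    [[0,0,0],[0,0,0]],
    [[0,0,0],[0,0,0]]
  ]
}}

```text
time_s: 5.7
eef_pos: [518.1, -8.3, 132.8]
ee_rot: [0.0, 0.763, 0.647, 0.0]
force: [1.1, -1.3, 2.6]
grip_width: 0.646
```

Call:
{"name": "play_rows", "arguments": {
  "steps": [
    [[0,0,0.0013],[0,0,0]],
    [[0,0,0.0013],[0,0,0]],
    [[0,0,0.0013],[0,0,0]],
    [[0,0,0.0013],[0,0,0]],
    [[0,0,0],[0,0,0]],
    [[0,0,0],[0,0,0]]
  ]
}}

```text
time_s: 6.3
eef_pos: [518.1, -8.3, 128.9]
ee_rot: [0.0, 0.762, 0.647, 0.0]
force: [-0.2, -2.1, 4.3]
grip_width: 0.647
```

Call:
{"name": "play_rows", "arguments": {
  "steps": [
    [[0,0,0.0013],[0,0,0]],
    [[0,0,0],[0,0,0]],
    [[0,0,0],[0,0,0]]
  ]
}}

```text
time_s: 6.6
eef_pos: [518.1, -8.3, 127.9]
ee_rot: [0.0, 0.763, 0.647, 0.0]
force: [0.9, -2.1, 5.1]
grip_width: 0.648
```

```bash
python3 - <<'E'
from h import *
im=cams.capture("side")[:,:,::-1]; t=im[110:250,150:320]
cv2.imwrite("pics/side2.png",cv2.resize(t.copy(),None,fx=4.2,fy=4.2,interpolation=cv2.INTER_CUBIC))
s=ctrl.sense();print(s["eef_pos"],s["force"],s["grip_width"])
E
```

```text
[518.10157929  -8.26927503 127.91672656] [ 0.48017348 -1.80512176  4.52630533] 0.6479385779406306
```

View pics/side2.png

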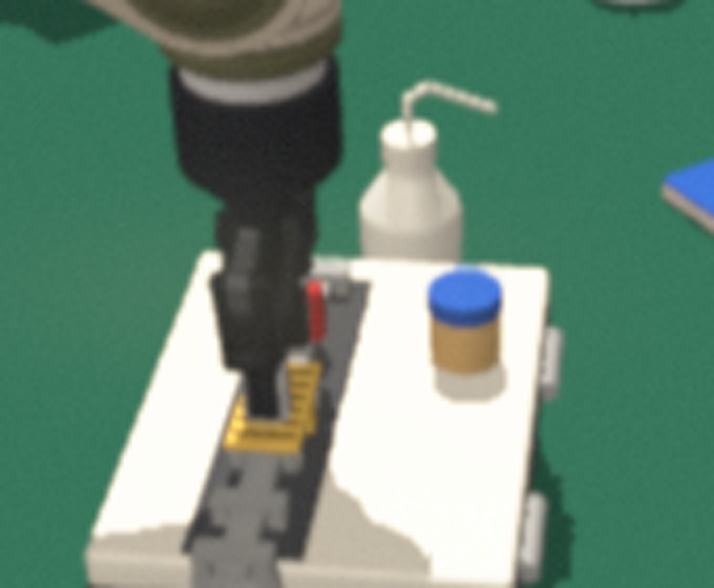

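Call:
{"name": "play_rows", "arguments": {
  "steps": [
    [[0,0,0.0006],[0,0,0]],
    [[0.002,0,0],[0,0,0]],
    [[0.002,0,0],[0,0,0]],
    [[0.002,0,0],[0,0,0]],
    [[0.002,0,0],[0,0,0]],
    [[0.002,0,0],[0,0,0]],
    [[0.002,0,0],[0,0,0]]
  ]
}}

```text
time_s: 7.35
eef_pos: [519.5, 0.5, 127.4]
ee_rot: [0.0, 0.762, 0.647, -0.0]
force: [-2.0, -5.2, 4.7]
grip_width: 0.646
```

Call:
{"name": "play_rows", "arguments": {
  "steps": [
    [[0.002,0,0],[0,0,0]],
    [[0.002,0,0],[0,0,0]],
    [[0.002,0,0],[0,0,0]],
    [[0.002,0,0],[0,0,0]]
  ]
}}

```text
time_s: 7.75
eef_pos: [520.5, 6.4, 127.4]
ee_rot: [0.0, 0.762, 0.647, -0.0]
force: [-2.1, -5.4, 4.0]
grip_width: 0.648
```

Call:
{"name": "play_rows", "arguments": {
  "steps": [
    [[0.002,0,0],[0,0,0]],
    [[0.002,0,0],[0,0,0]],
    [[0.002,0,0],[0,0,0]],
    [[0.002,0,0],[0,0,0]]
  ]
}}

```text
time_s: 8.15
eef_pos: [521.5, 12.3, 127.4]
ee_rot: [0.0, 0.763, 0.647, -0.0]
force: [-0.9, -4.4, 5.6]
grip_width: 0.651
```

Call:
{"name": "play_rows", "arguments": {
  "steps": [
    [[0.002,0,0],[0,0,0]],
    [[0.002,0,0],[0,0,0]],
    [[0.002,0,0],[0,0,0]]
  ]
}}

```text
time_s: 8.45
eef_pos: [522.2, 16.7, 127.4]
ee_rot: [0.0, 0.763, 0.647, -0.0]
force: [-0.2, -5.0, 5.1]
grip_width: 0.647
```

Call:
{"name": "play_rows", "arguments": {
  "steps": [
    [[0.002,0,0],[0,0,0]],
    [[0.002,0,0],[0,0,0]],
    [[0,0,0],[0,0,0]]
  ]
}}

```text
time_s: 8.75
eef_pos: [522.7, 19.9, 127.4]
ee_rot: [0.0, 0.762, 0.647, -0.0]
force: [-0.2, -3.9, 4.1]
grip_width: 0.647
```

Call:
{"name": "play_rows", "arguments": {
  "steps": [
    [[0.0013,0,0],[0,0,0]],
    [[0.0013,0,0],[0,0,0]],
    [[0,0,0],[0,0,0]]
  ]
}}

```text
time_s: 9.05
eef_pos: [523.1, 21.7, 127.4]
ee_rot: [0.0, 0.763, 0.647, -0.0]
force: [0.2, -4.7, 5.1]
grip_width: 0.646
```

```bash
python3 - <<'E'
from h import *
im=cams.capture("side")[:,:,::-1]; t=im[110:250,150:320]
cv2.imwrite("pics/side3.png",cv2.resize(t.copy(),None,fx=4.2,fy=4.2,interpolation=cv2.INTER_CUBIC))
s=ctrl.sense();print(s["eef_pos"],s["force"],s["grip_width"])
E
```

```text
[523.0603274   21.7268467  127.43450901] [-0.36618975 -4.09598784  5.18348473] 0.647037270347782
```

View pics/side3.png

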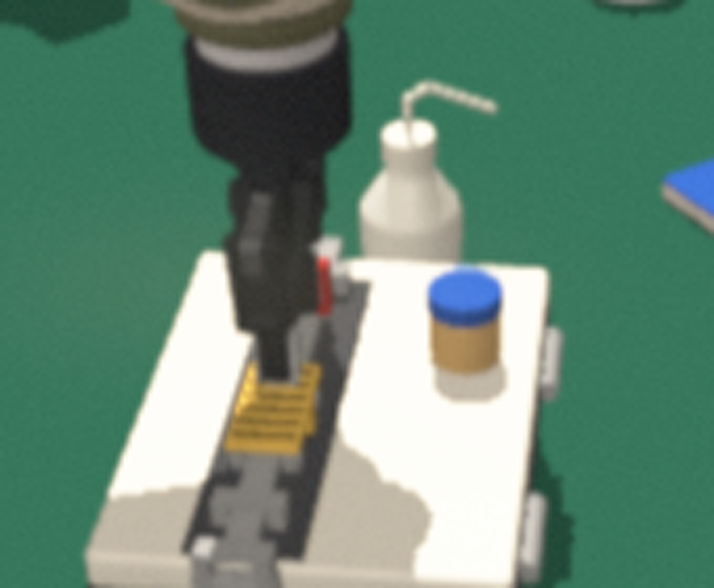

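Call:
{"name": "play_rows", "arguments": {
  "steps": [
    [[0.0013,0,0],[0,0,0]],
    [[0,0,0],[0,0,0]],
    [[0,0,0],[0,0,0]]
  ]
}}

```text
time_s: 9.4
eef_pos: [523.2, 22.7, 127.4]
ee_rot: [0.0, 0.763, 0.647, 0.0]
force: [-0.2, -4.9, 3.8]
grip_width: 0.646
```

Call:
{"name": "play_rows", "arguments": {
  "steps": [
    [[0.0013,0,0],[0,0,0]],
    [[0,0,0],[0,0,0]],
    [[0,0,0],[0,0,0]]
  ]
}}

```text
time_s: 9.7
eef_pos: [523.3, 23.5, 127.4]
ee_rot: [0.0, 0.763, 0.647, -0.0]
force: [-1.2, -5.9, 3.6]
grip_width: 0.648
```

Call:
{"name": "play_rows", "arguments": {
  "steps": [
    [[0.0013,0,0],[0,0,0]],
    [[0,0,0],[0,0,0]],
    [[0,0,0],[0,0,0]]
  ]
}}

```text
time_s: 10.0
eef_pos: [523.4, 23.6, 127.5]
ee_rot: [0.001, 0.763, 0.647, -0.001]
force: [-1.7, -11.1, 4.6]
grip_width: 0.649
```

Call:
{"name": "play_rows", "arguments": {
  "steps": [
    [[0,0,-0.004],[0,0,0]],
    [[0,0,-0.004],[0,0,0]],
    [[0,0,-0.004],[0,0,0]],
    [[0,0,-0.004],[0,0,0]],
    [[-0.002,0,-0.004],[0,0,0]],
    [[-0.002,0,-0.01],[0,0,0]],
    [[0,0,-0.03],[0,0,0]],
    [[0,0,-0.03],[0,0,0]],
    [[0,0,-0.03],[0,0,0]],
    [[0,0,-0.03],[0,0,0]],
    [[0,-0.04,0],[0,0,0]],
    [[0,-0.04,0],[0,0,0]],
    [[0,-0.04,0],[0,0,0]],
    [[0,-0.04,0],[0,0,0]],
    [[0,0,0],[0,0,0]],
    [[0,0,0],[0,0,0]]
  ]
}}

```text
time_s: 11.6
eef_pos: [404.7, 41.5, 240.5]
ee_rot: [0.0, 0.762, 0.647, 0.001]
force: [-0.2, -0.6, -0.0]
grip_width: 0.651
```

```bash
python3 - <<'E'
from h import *
for n,(r,c) in {"side":((150,280),(160,310)),"top":((155,265),(220,350))}.items():
    im=cams.capture(n)[:,:,::-1]; t=im[r[0]:r[1],c[0]:c[1]]
    cv2.imwrite(f"pics/{n}4.png",cv2.resize(t.copy(),None,fx=4.5,fy=4.5,interpolation=cv2.INTER_CUBIC))
    for th in("bolt_tab","catch_pad","sample_jar"):
        print(n,th,[(r["pixel"],r["p"]) for r in cams.tip_of(n,th)][:2])
u=np.array([.1633,.9866,0]);pad=np.array([516.28,-24.43,140]);tab=np.array([527.08,40.68,137])
for b in(0,.021,.025): print(b,proj("side",tab+u*b*1000)-.4,proj("top",tab+u*b*1000)-[0,.7])
for c in(0,10): print(c,proj("side",pad-[0,0,c])-.4)
s=ctrl.sense();print(s["eef_pos"],s["force"],s["time_s"])
E
```

```text
side bolt_tab [([224.2, 177.8], 0.6), ([231.1, 243.9], 0.23)]
side catch_pad [([212.0, 199.6], 0.75)]
side sample_jar [([262.2, 196.7], 0.88), ([219.8, 179.2], 0.16)]
top bolt_tab [([262.3, 213.3], 0.81)]
top catch_pad [([299.0, 222.2], 0.62)]
top sample_jar [([277.2, 181.6], 0.54)]
0 [[219.43165655 184.07376488]] [[272.98450198 214.57196426]]
0.021 [[221.05071171 178.5986963 ]] [[264.40036538 213.13483208]]
0.025 [[221.35273434 177.57736323]] [[262.76693307 212.8613674 ]]
0 [[213.83812881 201.42941865]]
10 [[214.16555571 205.37044126]]
[404.81316206  41.22698627 239.77820299] [-0.41861206 -0.20445875 -0.08445162] 12.0
```

View pics/side4.png

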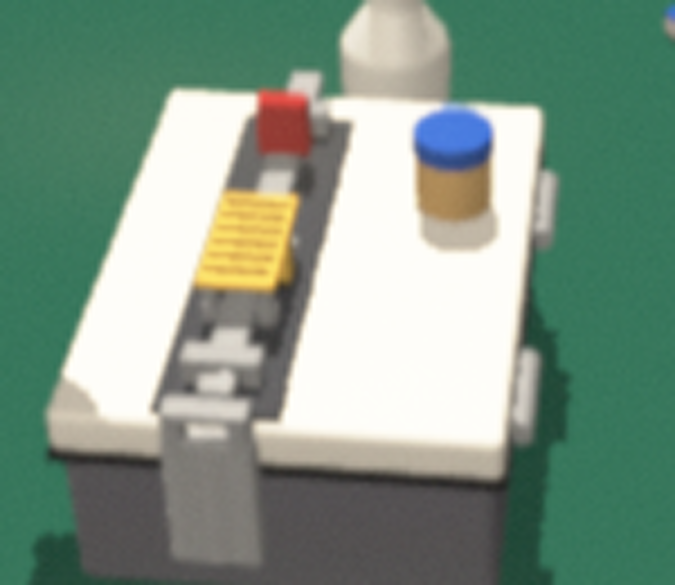

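View pics/top4.png

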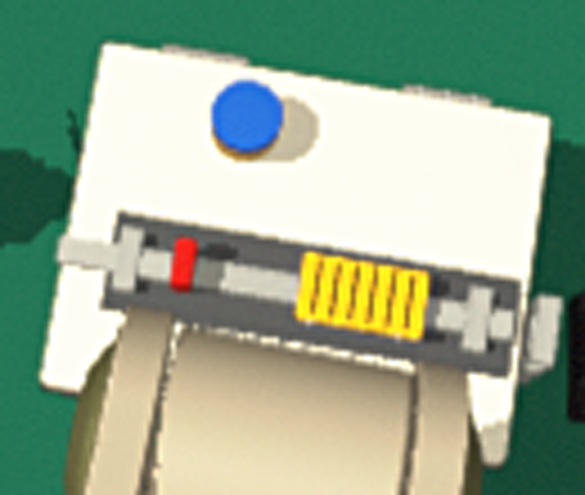

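```bash
python3 -c "
from rig import ctrl
print(ctrl.finish_job())"
```

```text
the job is handed in; nothing more can be done
None
```

The bolt is fully open, the catch has sprung back up behind it to lock it, and the job is handed in at about 12 s of the 38 s allowed.

- **How it was done:** One fingertip pressed the yellow catch about 8–9 mm down and stayed there. The other fingertip pushed the red tab along +y until the sideways force rose from about 5 N to 11 N and the bolt stopped moving. I then lifted straight up and drew the arm back toward the robot, clear of the carrier.
- **Bolt:** In the last top picture the tab is at column 262.3. I expected 262.8 for fully open and 273 for shut, so it is about 25 mm open.
- **Catch:** In the last side picture the pad's corners are within about 1 pixel of where they were before pressing. A pad still fully down would sit about 4 pixels lower.
- **Bystanders:** The jar stands where it was, to within the networks' scatter of about 2 pixels. The arm never came near the wash bottle or the tube rack, but I did not measure them again at the end.
- **Contact:** The tool force at the end was within sensor noise, so the robot is touching nothing.

No check failed. One reading disagreed slightly: the tab's column in the side picture was 224.2 instead of the expected 221.4. The network had the same 2–3 pixel offset before the move.

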